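# Step the sample feeder back one notch

### The arm

A 6-joint arm with a two-finger parallel gripper is mounted at the origin on the work surface. World frame = base frame: x ahead of the robot, y to its left, z up, the work surface at z = 0. Lengths are in m, angles in rad, forces in N, time in s.
With the tool pointing down it reaches from about 0.3 to 0.875 m from the base axis. Payload 6.4 kg.
Tool frame: the origin (TCP) lies at the very end of the fingers, on their centre line; the grasp point (between the pads) lies 19 mm behind it; z points along the fingers, y is the line along which they close (so a half turn about z gives the same grasp; the last joint's range is limited). The gripper opens to 85 mm and grips with 20 to 120 N. Pads are 22 mm wide; open, the fingers measure 114 mm over their backs; the gripper's body (76 mm by 85 mm) begins 54 mm behind the grasp point. The pads swing forward as they close: fully open they stand 13 mm farther back than shut.
Start: joints at [-1.429, 0.181, 1.607, -0, 1.354, -0.206], TCP at [0.196, -0.541, 0.231] pointing down, gripper open.
Joint ranges: [-2.99, 2.99], [-0.89, 2.07], [0.3, 2.58], [-1.14, 4.28], [0, 2.63], [-3.12, 3.12]. Speed limits (rad/s): [2.57, 2.57, 3.01, 3.14, 3.14, 3.14].

### API

Orientations are given as a unit quaternion [w, x, y, z].
In Python, from bench import ctrl, vision, telemetry gives the robot as it stands (ctrl), with the cameras (vision) and the readings (telemetry).
- The arm moves only by the shell command python3 jog.py 'ROWS'. ROWS is one flat JSON list of numbers that holds 1 to 10 rows one after another, with no inner brackets; each row has 7 numbers: dx, dy, dz in m, then a rotation vector rx, ry, rz in rad, then the opening from 0.0 (shut) to 1.0 (fully open); each row is the pose to reach, as a shift and turn from the pose commanded when the command began, along the tool's axes at that moment; what a row does not reach only later rows make up. A row lasts 1/8 s, in which the tool goes at most 0.0625 m and 0.188 rad, less where a joint would pass 70% of its speed; a pose out of reach is approached as far as the arm can. The fingers move at their own pace and stop on an object; the grip force is fixed at half the most. Time passes only in rows, so rows that do not move let the fingers close. It prints the time, the measured TCP pose, the force, the opening and the grip force at its end. Input that does not fit is refused with a message, and nothing moves.
- telemetry.get_obs(): the state, without advancing time (a new reading comes with each control period).
- vision.camera(name): name is "scene" or "top"; returns the picture (480x640x3 uint8, blue, green, red); there is no depth.
- vision.camera_params(name): a dict with "fovy" (degrees; the focal length in pixels is half the picture's height over the tangent of half this angle, whatever the lens; pixels are square), "cx", "cy" (the principal point, pixels), "dist" ([k1, k2, p1, p2, k3] as OpenCV has them; the pictures are not rectified), "view" (4x4, takes a point from world to camera coordinates). Camera axes: x right, y up, looking along -z (the intrinsics and any distortion apply to the point x, -y, -z); pixel columns grow to the right and rows downward; lengths in m; the calibration is good to about 2 mm. A picture is of the moment at which its call begins. camera_params takes no time and is no camera call.
- ctrl.hand_in(): hands the job in; it is judged then, once.
The state is a dict: "time_s": time; "q": joint angles; "dq": joint speeds; "joint_efforts": joint torques, N m; "eef_pos": TCP position; "eef_rot": TCP orientation; "wrist_force": force on the tool from outside, world axes, zero at the start; "torque": the same for the moment, N m; "opening": opening from 0.0 (shut) to 1.0 (fully open); "grasp_force": force on a finger pad.
Only numpy, scipy, OpenCV 4.12 (cv2) and the standard library are available. Lean on these libraries where they do the work, as an engineer would, in place of code of your own. Each camera call takes 0.05 s, during which the arm holds its last target. There are 200 camera calls.

### The job

The sample feed wheel has gone one notch too far. With a fingertip, lift the red pawl out of the wheel's teeth so that it stays up, push the wheel backward (clockwise seen from above) by exactly one notch, then push the pawl back down so that it sits fully in that notch. Only push with the fingers: grip nothing, and leave the bottle, the brass weight and the copper test bar where they stand.

Things in the scene. Friction and masses are not known exactly. Their poses are not given: they have to be found in the camera images.
- feeder: Sample feeder, fixed to the bench: blue base plate 210 mm (its x) by 320 mm (its y, from -120 to +200 mm), 16 mm thick, with a flat ratchet wheel lying on it and a red pawl on its +y side. Origin: on the bench top, directly below the wheel's upright axis; z up.
- wheel (a joint): Turn of the wheel about its upright axis, rad. Starts at 0 give or take 0.06. Grows forward (counter-clockwise seen from above); backward (clockwise) is negative. One notch is 30 degrees = 0.524. With the pawl down it has about 0.08 of play either way and cannot go farther backward. Friction 0.12 N m (about 2.5 N at a pin): it stays where it is left.
- wheel_top (a point): Centre of the wheel's flat top, 40 mm above the bench. Aluminium wheel, 200 mm diameter. Ring of 12 saw teeth on top, radius 74 to 98 mm, crests 51 mm above the bench. Each notch: flat floor 22 mm long between a steep wall and a ramp; the pawl drops in freely when the wheel is near -0.524. Hub 32 mm wide, 14 mm high. Coloured samples lie flush in the wheel.
- blue_pin (a point): Middle of the top (88 mm above the bench) of the blue-capped push pin; turns with the wheel. Four upright pins, 10 mm diameter, 48 mm tall, stand on the wheel 50 mm from its axis, 90 degrees apart; any may be pushed. With the wheel at 0 they are at -45 (blue), 45, 135 and 225 degrees from the feeder's x, counter-clockwise from above (the others have black caps).
- pawl (a joint): Turn of the red pawl about its hinge, rad: 0 = down, nose fully in a notch; grows as the nose lifts, up to a stop at 1.0. Clear of the teeth above 0.2. The hinge is stiff (0.06 N m): the pawl stays where it is left; pushing its thumb lever takes 1 to 3 N.
- pawl_hinge (a point): Middle of the pawl's hinge, at feeder x = 0, y = +150 mm, 68 mm above the bench; the hinge line runs along the feeder's x. Two fixed dark steel cheeks hold it: together 40 mm wide over their outsides (feeder x), 26 mm along y, up to 82 mm above the bench.
- pawl_thumb (a point): Middle of the yellow bar (12 mm thick, 24 mm long along the feeder's x) on top of the red thumb lever, a plate 24 mm wide, 6 mm thick, rising 72 mm from the hinge. Pawl down: bar 136 mm above the bench at feeder y = +125 mm, lever leaning to the wheel. Pushing it away from the wheel (+y) lifts the nose (at 1.0: height 125 mm, y = +193 mm); towards the wheel (-y) lowers it.
- pawl_nose (a point): Bottom end of the pawl's nose (7 mm wide), 64 mm from the hinge towards the wheel: when down, at feeder x = 0, y = +86 mm, 41 mm above the bench. The red arm from hinge to nose is 14 mm wide, its top 79 mm above the bench when down.
- reagent: White reagent bottle with a red cap, standing, 40 mm diameter, 85 mm tall. Origin: centre of its underside. Leave alone.
- weight: Brass calibration weight with a knob, 34 mm diameter, 52 mm tall, standing. Origin: centre of its underside. Leave alone.
- coupon: Copper-coloured dog-bone test bar lying flat, 110 x 22 x 8 mm, long along its x. Origin: centre of its underside. Leave alone.

How it is judged:
On the way, in this order (a step that is already met when the one before it is completed fails the run):
1. the pawl is lifted clear of the teeth before the wheel is moved (value of joint pawl above 0.3 rad and value of joint wheel between -0.15 and 0.15 rad), for 0.2 s.
2. with the pawl up, the wheel is pushed back by one notch (value of joint pawl above 0.2 rad and value of joint wheel between -0.6236 and -0.4236 rad), for 0.2 s.
At the end, for the whole second after the job is handed in: The wheel stands one notch (0.524 rad, give or take 0.1) back from its zero, at rest, with the pawl fully down in that notch (joint below 0.08 rad) (value of joint wheel between -0.6236 and -0.4236 rad and value of joint pawl below 0.08 rad and velocity of joint wheel between -0.05 and 0.05 rad/s); the robot touches nothing.
It fails at once if the bottle was moved, lifted or tipped (distance of reagent from where it was at the start of the episode above 0.02 m or angle between reagent's own z axis and vertical above 0.4 rad).
It fails at once if the brass weight was moved, lifted or tipped (distance of weight from where it was at the start of the episode above 0.02 m or angle between weight's own z axis and vertical above 0.4 rad).
It fails at once if the test bar was moved, lifted or tipped (distance of coupon from where it was at the start of the episode above 0.02 m or angle between coupon's own z axis and vertical above 0.4 rad).
It also fails if it takes over 64 s, if anything falls off the work surface, if the arm or the gripper's body presses on something with over 40 N, if the wrist force passes 120 N, or if a joint passes its speed limit or range.

## Working session

There is one attempt and no reset: what is moved stays moved. The work goes in short steps, Python scripts to look and compute and a shell command to move; the robot and the scene stay as the last step left them, time stands still between calls to the robot, and variables do not carry over. Pictures are saved under pics/ and viewed, at most 10 in all, crops included, and the job is handed in when it is done.

```bash
mkdir -p pics; ls
cat > h.py <<'E'
import numpy as np, cv2
from bench import ctrl, vision, telemetry
def snap(name,fn):
    im=np.array(vision.camera(name)); cv2.imwrite('pics/'+fn,im); return im
def KD(name):
    p=vision.camera_params(name); f=240/np.tan(np.radians(p['fovy'])/2)
    return np.array([[f,0,p['cx']],[0,f,p['cy']],[0,0,1]]),np.array(p['dist'],float),np.array(p['view'])
def ray(name,uv):
    K,D,V=KD(name); n=cv2.undistortPoints(np.array([[uv]],float),K,D)[0,0]
    R=V[:3,:3]; return -R.T@V[:3,3], R.T@np.array([n[0],-n[1],-1.])
def onz(name,uv,z):
    o,d=ray(name,uv); return o+d*(z-o[2])/d[2]
def proj(name,P):
    K,D,V=KD(name); c=V[:3,:3]@np.array(P,float)+V[:3,3]
    return cv2.projectPoints(np.array([[c[0],-c[1],-c[2]]]),np.zeros(3),np.zeros(3),K,D)[0][0,0]
def tri(a,b):
    (o1,d1),(o2,d2)=ray('top',a),ray('scene',b)
    s=np.linalg.lstsq(np.c_[d1,-d2],o2-o1,rcond=None)[0]
    p,q=o1+d1*s[0],o2+d2*s[1]; return (p+q)/2,np.linalg.norm(p-q)
E
python3 - <<'E'
from h import *
snap('top','t0.png');snap('scene','s0.png')
o=telemetry.get_obs();print(o['time_s'],o['eef_pos'],o['eef_rot'])
for n in('top','scene'):
    V=KD(n)[2]; print(n,-V[:3,:3].T@V[:3,3])
E
```

```text
bench.py
jog.py
pics
0.1 [ 0.19592534 -0.54006777  0.23048491] [-7.86499782e-04  9.84914562e-01  1.73039553e-01  2.72160401e-05]
top [ 0.52581973 -0.09079723  1.16351   ]
scene [0.97259001 0.50670333 0.76874651]
```

View pics/t0.png

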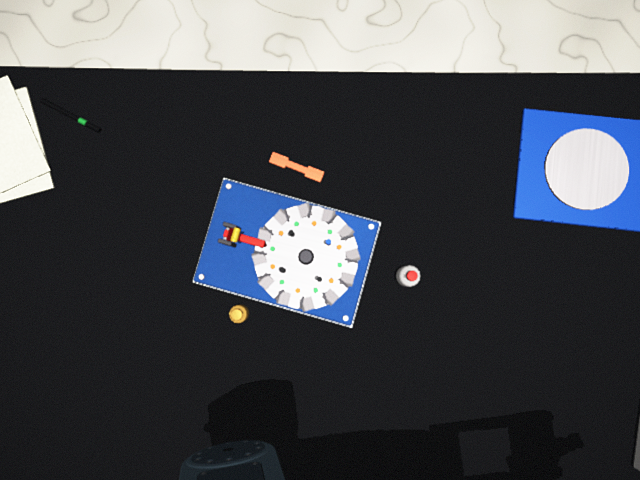

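View pics/s0.png

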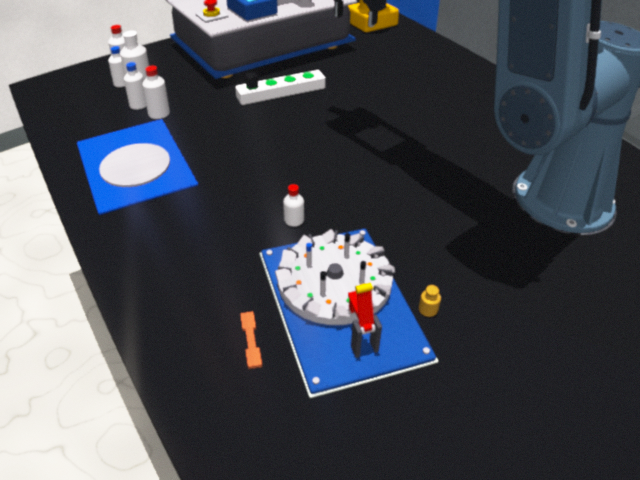

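The top view shows the hub at (306,257), the blue pin at (327,242), the yellow bar at (236,235), the bottle at (408,276) and the weight at (238,314). The pawl side points to image left (world +y). Next I'll measure the feeder pose.

```bash
cat > m.py <<'E'
from h import *
def blob(im,lo,hi,roi,all=False):
    x0,y0,x1,y1=roi; m=cv2.inRange(cv2.cvtColor(im,cv2.COLOR_BGR2HSV),lo,hi); k=np.zeros_like(m);k[y0:y1,x0:x1]=m[y0:y1,x0:x1]
    n,l,s,c=cv2.connectedComponentsWithStats(k); 
    if n<2: return None
    i=1+np.argmax(s[1:,4]); return c[i],s[i,4],(l==i).astype(np.uint8)
Y=((22,120,120),(34,255,255)); B=((105,120,60),(130,255,255))
E
python3 - <<'E'
from m import *
t=cv2.imread('pics/t0.png');s=cv2.imread('pics/s0.png')
m=blob(t,(100,150,80),(125,255,255),(180,165,400,340))[2]
r=cv2.minAreaRect(cv2.findContours(m,0,2)[0][0]); box=cv2.boxPoints(r)
P=np.array([onz('top',b,.016) for b in box]); print(box.round(1).tolist(),P.round(4).tolist())
# long axis
e=[P[(i+1)%4]-P[i] for i in range(4)]; L=[np.linalg.norm(x) for x in e]; print(np.round(L,4))
y=e[int(np.argmax(L))]; y=y/np.linalg.norm(y)
if y[1]<0:y=-y
x=np.array([y[1],-y[0],0]); O=P.mean(0)-.04*y; O[2]=0
# hub check: centre at z .054
g=cv2.cvtColor(t,cv2.COLOR_BGR2GRAY)
k=np.zeros_like(g);k[245:270,294:318]=(g[245:270,294:318]<120)*255
M=cv2.moments(k,True);hub=(M['m10']/M['m00'],M['m01']/M['m00'])
print('O',O,'hub',hub,onz('top',hub,.052),'ydir',y,np.arctan2(x[1],x[0]))
F=np.eye(4);F[:3,0]=x;F[:3,1]=y;F[:3,3]=O;np.save('F.npy',F)
loc=lambda p:F[:3,:3].T@(p-O)
yt=blob(t,*Y,(220,215,260,255));ys=blob(s,*Y,(345,275,385,305));print('yellow',yt[:2],ys[:2]);p,d=tri(yt[0],ys[0]);print(p,d,loc(p))
bt=blob(t,(108,120,60),(130,255,255),(318,234,336,250));bs=blob(s,*B,(300,238,318,256));print(bt[:2],bs[:2]);p,d=tri(bt[0],bs[0]);print('pin',p,d,loc(p)); q=loc(onz('top',bt[0],.086));print(q,np.arctan2(q[1],q[0])+np.pi/4)
for n,uv in(('bottle',(411,276)),('weight',(238,314)),('bar',(297,167))):
  p=onz('top',uv,{'bottle':.085,'weight':.05,'bar':.008}[n]);print(n,p,loc(p))
E
```

```text
[[193.39999389648438, 280.20001220703125], [222.5, 178.60000610351562], [304.0, 202.0], [274.79998779296875, 303.5]] [[0.5246, 0.1627, 0.016], [0.7245, 0.1111, 0.016], [0.6801, -0.0499, 0.016], [0.4813, 0.0036, 0.016]]
[0.2065 0.1671 0.206  0.1648]
O [0.6413537  0.04690725 0.        ] hub (305.69, 256.21) [ 0.57219285 -0.05590633  0.052     ] ydir [-0.96836665  0.24953161 -0.        ] 1.3185997894781614
yellow (array([235.02222222, 234.21111111]), np.int32(90)) (array([363.83898305, 286.94067797]), np.int32(118))
[0.60549858 0.06572876 0.13691394] 0.00036500239119918645 [0.00927913 0.03941747 0.13691394]
(array([327.2, 242.3]), np.int32(10)) (array([308.81578947, 246.23684211]), np.int32(38))
pin [ 0.59796985 -0.09677837  0.08341955] 0.0024871718966496944 [-0.14996601  0.00615737  0.08341955]
[-0.1495638   0.00749319  0.086     ] 3.876932379490545
bottle [ 0.53713785 -0.24957913  0.085     ] [-0.31311268  0.02693643  0.085     ]
weight [0.46227796 0.06959823 0.05      ] [-0.02271187  0.17907309  0.05      ]
bar [ 0.75101212 -0.03471215  0.008     ] [-0.05167427 -0.12655617  0.008     ]
```

Run:
```python
import cv2
a=cv2.imread('pics/t0.png')[170:335,180:430];b=cv2.imread('pics/s0.png')[220:400,240:450]
cv2.imwrite('pics/c0.png',cv2.vconcat([cv2.resize(a,(436,288),interpolation=2),cv2.resize(b,(436,310)[:2],interpolation=2)]))
```

```text
(no output)
```

View pics/c0.png

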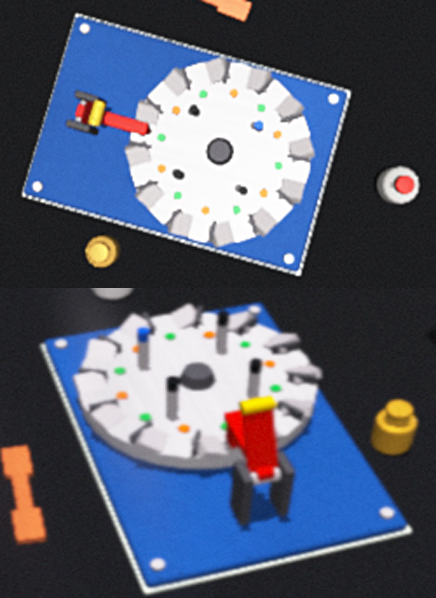

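The crop confirms the pawl is down, the feeder +y points image-left and the blue pin is at upper right of the hub. The plate mask was split by the wheel, so I'm refitting with the hull.

Run:
```python
from m import *
t=cv2.imread('pics/t0.png');s=cv2.imread('pics/s0.png')
m=np.zeros((480,640),np.uint8);m[165:340,180:395]=cv2.inRange(cv2.cvtColor(t,cv2.COLOR_BGR2HSV),(100,150,80),(125,255,255))[165:340,180:395]
box=cv2.boxPoints(cv2.minAreaRect(cv2.findNonZero(m)))
P=np.array([onz('top',b,.016) for b in box]); e=[P[(i+1)%4]-P[i] for i in range(4)]; L=[np.linalg.norm(x) for x in e]; print(np.round(L,4))
i=int(np.argmax(L)); y=e[i]-e[(i+2)%4]; y=y/np.linalg.norm(y)
if y[1]<0:y=-y
x=np.array([y[1],-y[0],0]); O=P.mean(0)-.04*y; O[2]=0
print('O',O,'ang',np.arctan2(x[1],x[0]))
hub=onz('top',(305.69,256.21),.053);hub[2]=0;print(hub)
F=np.eye(4);F[:3,0]=x;F[:3,1]=y;F[:3,3]=(O+hub)/2
loc=lambda p:F[:3,:3].T@(p-F[:3,3])
yt=np.array([235.02,234.21]);ys=np.array([363.84,286.94])
p,d=tri(yt,ys);print('thumb',p,loc(p))
q=loc(onz('top',(327.2,242.3),.088));print('pin',q,np.arctan2(q[1],q[0])+np.pi/4)
for n,uv,z in(('bottle',(411,276),.085),('weight',(238,314),.05),('bar',(297,167),.008)):
  p=onz('top',uv,z);print(n,p,loc(p))
np.save('F.npy',F)
o=telemetry.get_obs()
from scipy.spatial.transform import Rotation as R
w=o['eef_rot'];r=R.from_quat([w[1],w[2],w[3],w[0]]);print(F[:3,3],r.as_matrix().round(3))
for th in(-.524,-.3,0.):
  for k in range(4):
    a=-np.pi/4+k*np.pi/2+th; print(th,k,(F@[.05*np.cos(a),.05*np.sin(a),0,1])[:2].round(4))
```

```text
[0.2073 0.3199 0.2059 0.3156]
O [ 0.57251445 -0.05492316  0.        ] ang -0.26593221271355777
[ 0.57215113 -0.05593772  0.        ]
thumb [0.60549985 0.06573204 0.13691928] [0.0001586  0.12561997 0.13691928]
pin [ 0.03413161 -0.03279819  0.088     ] 0.019919946844993097
bottle [ 0.53713785 -0.24957913  0.085     ] [ 0.01706623 -0.1965735   0.085     ]
weight [0.46227796 0.06959823 0.05      ] [-0.13904481  0.09171027  0.05      ]
bar [ 0.75101212 -0.03471215  0.008     ] [0.16695343 0.0669485  0.008     ]
[ 0.57233279 -0.05543044  0.        ] [[ 0.94   0.341 -0.   ]
 [ 0.341 -0.94   0.002]
 [ 0.    -0.002 -1.   ]]
-0.524 0 [ 0.5721 -0.1054]
-0.524 1 [ 0.6223 -0.0557]
-0.524 2 [ 0.5726 -0.0054]
-0.524 3 [ 0.5223 -0.0552]
-0.3 0 [ 0.5832 -0.1042]
-0.3 1 [ 0.6211 -0.0445]
-0.3 2 [ 0.5614 -0.0066]
-0.3 3 [ 0.5235 -0.0663]
0.0 0 [ 0.5972 -0.0988]
0.0 1 [ 0.6157 -0.0306]
0.0 2 [ 0.5475 -0.012 ]
0.0 3 [ 0.5289 -0.0803]
```

```bash
cat > st.py <<'E'
from h import *
from scipy.spatial.transform import Rotation as R
F=np.load('F.npy'); o=telemetry.get_obs(); w=o['eef_rot']
r=R.from_quat([w[1],w[2],w[3],w[0]]).as_matrix()
print('t',round(o['time_s'],2),'local mm',(1e3*F[:3,:3].T@(np.array(o['eef_pos'])-F[:3,3])).round(1),'F local',(F[:3,:3].T@np.array(o['wrist_force'])).round(2),'op',round(o['opening'],2))
print((F[:3,:3].T@r).round(3).tolist())
E
python3 jog.py '[0.286, -0.202, 0, 0, 0, 0.3, 0, 0.286, -0.202, 0, 0, 0, 0.614, 0, 0.573, -0.405, 0, 0, 0, 0.614, 0, 0.573, -0.405, 0, 0, 0, 0.614, 0, 0.573, -0.405, 0, 0, 0, 0.614, 0, 0.573, -0.405, 0, 0, 0, 0.614, 0, 0.573, -0.405, 0, 0, 0, 0.614, 0, 0.573, -0.405, 0, 0, 0, 0.614, 0, 0.573, -0.405, 0, 0, 0, 0.614, 0, 0.573, -0.405, 0, 0, 0, 0.614, 0]'; python3 st.py
```

```text
time_s: 1.35
eef_pos: [0.5507, -0.0298, 0.2311]
eef_rot: [0.0, 0.991, -0.133, -0.0]
wrist_force: [0.8, 0.3, 0.2]
opening: 0.004
grasp_force: 0.0
t 1.35 local mm [-27.6  19.  231.1] F local [0.67 0.48 0.16] op 0.0
[[1.0, -0.0, -0.0], [-0.0, -1.0, -0.0], [-0.0, 0.0, -1.0]]
```

```bash
python3 jog.py '[0.02, -0.05, 0, 0, 0, 0, 0, 0.02, -0.05, 0, 0, 0, 0, 0, 0.02, -0.05, 0, 0, 0, 0, 0]'; python3 st.py
```

```text
time_s: 1.72
eef_pos: [0.5818, 0.0112, 0.2306]
eef_rot: [0.0, 0.991, -0.132, -0.001]
wrist_force: [-0.7, -0.3, 0.1]
opening: -0.001
grasp_force: 0.0
t 1.73 local mm [ -8.4  66.8 230.6] F local [-0.57 -0.49  0.14] op -0.0
[[1.0, 0.001, -0.001], [0.001, -1.0, -0.001], [-0.001, 0.001, -1.0]]
```

```bash
python3 jog.py '[0.008, -0.023, 0, 0, 0, 0, 0, 0.008, -0.023, 0.055, 0, 0, 0, 0, 0.008, -0.023, 0.107, 0, 0, 0, 0, 0.008, -0.023, 0.107, 0, 0, 0, 0, 0.008, -0.023, 0.107, 0, 0, 0, 0]'>/dev/null; python3 st.py
python3 - <<'E'
from h import *
t=snap('top','t1.png')[170:335,180:430];s=snap('scene','s1.png')[220:400,240:450]
cv2.imwrite('pics/c1.png',cv2.vconcat([cv2.resize(t,(436,288)),cv2.resize(s,(436,310))]))
E
```

```text
t 2.35 local mm [  1.4  89.1 126.4] F local [0.2  0.48 0.66] op 0.0
[[1.0, -0.002, 0.002], [-0.002, -1.0, 0.0], [0.002, -0.0, -1.0]]
```

View pics/c1.png

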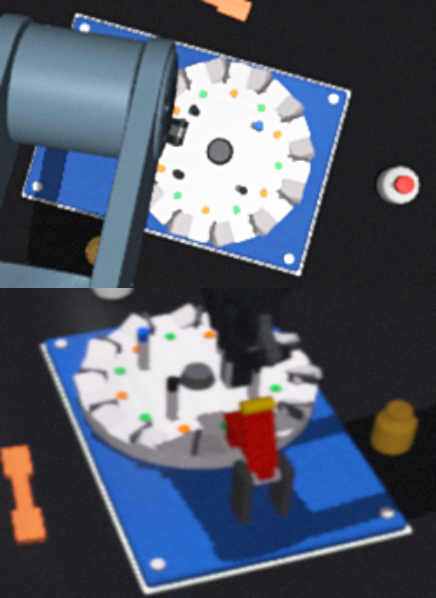

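The fingertip sits just behind the yellow bar on the wheel side and lined up with it. Next I'll push +y.

```bash
python3 jog.py '[0, -0.008, 0.003, 0, 0, 0, 0, 0, -0.014, 0.003, 0, 0, 0, 0, 0, -0.02, 0.003, 0, 0, 0, 0, 0, -0.026, 0.003, 0, 0, 0, 0, 0, -0.032, 0.003, 0, 0, 0, 0, 0, -0.038, 0.003, 0, 0, 0, 0, 0, -0.044, 0.003, 0, 0, 0, 0, 0, -0.05, 0.003, 0, 0, 0, 0, 0, -0.056, 0.003, 0, 0, 0, 0, 0, -0.06, 0.003, 0, 0, 0, 0]'; python3 st.py
cat > look.py <<'E'
import sys
from m import *
F=np.load('F.npy');loc=lambda p:F[:3,:3].T@(p-F[:3,3])
n=sys.argv[1];t=snap('top',f't{n}.png');s=snap('scene',f's{n}.png')
yt=blob(t,*Y,(185,205,262,260));ys=blob(s,*Y,(335,270,395,330))
if ys and ys[1]>30:
    o,d=ray('scene',ys[0]); ol=loc(o);dl=F[:3,:3].T@d
    k=-ol[0]/dl[0]; q=ol+k*dl; print('thumb scene@x=0',q.round(4),'pawl',np.arctan2(q[1]-.15,q[2]-.068)+np.arctan2(.025,.068))
if yt and ys and yt[1]>30: print('thumb tri',loc(tri(yt[0],ys[0])[0]).round(4),yt[1],ys[1])
bt=blob(t,(108,120,60),(130,255,255),(290,225,345,300)) if 0 else None
m=np.zeros((480,640),np.uint8);cv2.circle(m,(306,256),34,255,-1)
m&=cv2.inRange(cv2.cvtColor(t,cv2.COLOR_BGR2HSV),(108,120,60),(130,255,255));k=cv2.moments(m,True)
if k['m00']>4:
    q=loc(onz('top',(k['m10']/k['m00'],k['m01']/k['m00']),.088));print('pin',q.round(4),'wheel',np.arctan2(q[1],q[0])+np.pi/4,k['m00'])
a=t[170:335,180:430];b=s[220:400,240:450]
cv2.imwrite(f'pics/c{n}.png',cv2.vconcat([cv2.resize(a,(436,288)),cv2.resize(b,(436,310))]))
E
python3 look.py 2
```

```text
time_s: 3.7
eef_pos: [0.6117, 0.0896, 0.1209]
eef_rot: [0.0, 0.991, -0.133, -0.0]
wrist_force: [-0.7, -2.1, -1.2]
opening: -0.001
grasp_force: 0.6
t 3.7 local mm [-1.000e-01  1.503e+02  1.209e+02] F local [-0.15 -2.26 -1.18] op -0.0
[[1.0, -0.0, -0.001], [-0.0, -1.0, -0.0], [-0.001, 0.0, -1.0]]
thumb scene@x=0 [0.     0.17   0.1374] pawl 0.6324022148118207
pin [ 0.0352 -0.0338  0.088 ] wheel 0.0214140442888211 15.0
```

```bash
python3 jog.py '[0, 0.03, 0, 0, 0, 0, 0, 0, 0.03, -0.05, 0, 0, 0, 0, 0.03, 0.08, -0.06, 0, 0, 0, 0, 0.05, 0.13, -0.06, 0, 0, 0, 0, 0.068, 0.19, -0.06, 0, 0, 0, 0, 0.068, 0.19, -0.06, 0, 0, 0, 0, 0.068, 0.19, -0.06, 0, 0, 0, 0, 0.068, 0.19, -0.06, 0, 0, 0, 0]'>/dev/null; python3 st.py; python3 look.py 3
```

```text
t 4.8 local mm [ 67.7 -38.6 181.3] F local [ 0.53 -0.09  0.42] op -0.0
[[1.0, 0.001, -0.0], [0.001, -1.0, 0.0], [-0.0, -0.0, -1.0]]
thumb scene@x=0 [0.     0.1712 0.1394] pawl 0.6414468707710301
thumb tri [-1.000e-04  1.706e-01  1.386e-01] 89 136
pin [ 0.0363 -0.034   0.088 ] wheel 0.033874563322229156 22.0
```

```bash
python3 jog.py '[0.003, 0.003, 0.06, 0, 0, 0, 0, 0.003, 0.003, 0.1, 0, 0, 0, 0, 0.003, 0.003, 0.116, 0, 0, 0, 0, 0.003, 0.003, 0.116, 0, 0, 0, 0, 0.003, 0.003, 0.116, 0, 0, 0, 0]'>/dev/null; python3 st.py; python3 look.py 4
```

```text
t 5.53 local mm [ 72.8 -43.   67.5] F local [-0.24  0.59  1.36] op -0.0
[[1.0, 0.0, 0.003], [0.0, -1.0, -0.0], [0.003, 0.0, -1.0]]
thumb scene@x=0 [0.     0.1708 0.1388] pawl 0.6375703467137604
thumb tri [-0.      0.1707  0.1387] 90 132
pin [ 0.0363 -0.034   0.088 ] wheel 0.033874563322229156 22.0
```

View pics/c4.png

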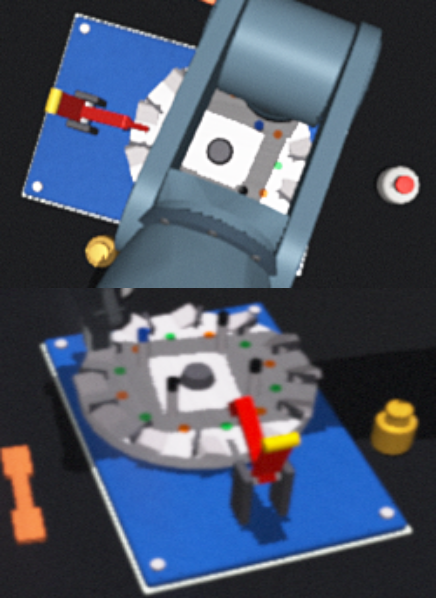

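The pawl is up and the fingertip stands on the +x side of the blue pin. I'll push -x most of the way, then measure.

```bash
python3 jog.py '[-0.012, 0, 0.002, 0, 0, 0, 0, -0.018, 0, 0.002, 0, 0, 0, 0, -0.022, 0, 0.002, 0, 0, 0, 0, -0.026, 0, 0.002, 0, 0, 0, 0, -0.03, 0, 0.002, 0, 0, 0, 0, -0.034, 0, 0.002, 0, 0, 0, 0, -0.037, 0, 0.002, 0, 0, 0, 0, -0.037, 0, 0.002, 0, 0, 0, 0]'>/dev/null; python3 st.py; python3 look.py 5
```

```text
t 6.62 local mm [ 41.3 -50.1  66.2] F local [ 18.74 -22.43  -7.69] op 0.0
[[1.0, -0.001, 0.016], [-0.001, -1.0, -0.01], [0.016, 0.01, -1.0]]
thumb scene@x=0 [0.     0.1709 0.139 ] pawl 0.6380740340720559
thumb tri [-1.000e-04  1.706e-01  1.387e-01] 89 133
```

View pics/c5.png

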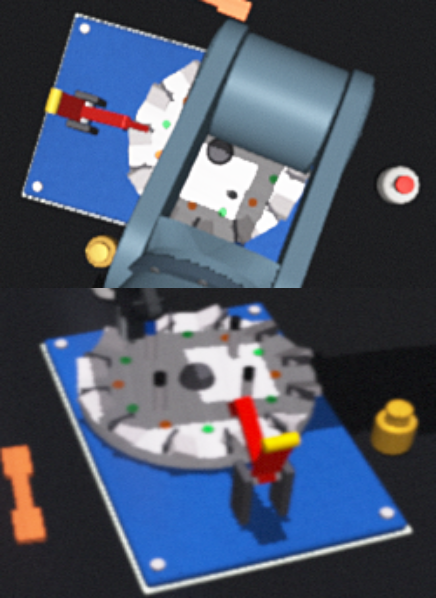

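Run:
```python
from m import *
F=np.load('F.npy');loc=lambda p:F[:3,:3].T@(p-F[:3,3])
t=cv2.imread('pics/t5.png');s=cv2.imread('pics/s5.png')
for z in(.086,):
  q=loc(onz('top',(313,281.2),z));print('pin3',q,np.arctan2(q[1],q[0])-np.radians(225)+2*np.pi)
b=blob(s,*B,(295,225,335,260));print(b[:2] if b else 0)
if b: q=loc(onz('scene',b[0],.084));print('blue',q,np.arctan2(q[1],q[0])+np.pi/4)
for uv in((240+160*210/436,220+(375-288)*180/310),(240+248*210/436,220+(370-288)*180/310),(240+236*210/436,220+(322-288)*180/310)):
  q=loc(onz('scene',uv,.086));print(uv,q.round(4),np.degrees(np.arctan2(q[1],q[0])),np.hypot(*q[:2]))
for th in(0,-.26,-.5):
  print(th,[proj('scene',(F@[.05*np.cos(a),.05*np.sin(a),.086,1])[:3]).round(0).tolist() for a in(th-.785,th+.785,th+2.356,th+3.927)])
cv2.imwrite('pics/z5.png',cv2.hconcat([cv2.resize(t[225:300,265:350],(400,353),interpolation=2),cv2.resize(s[205:285,265:355],(397,353),interpolation=2)]))
```

```text
pin3 [-0.04125437 -0.0273527   0.086     ] -0.19992058166929993
(array([311.55555556, 242.57777778]), np.int32(45))
blue [ 0.02982005 -0.04036072  0.084     ] -0.14907874345500383
(317.0642201834862, 270.51612903225805) [0.0411 0.0274 0.086 ] 33.74204744296219 0.04936997541291213
(359.44954128440367, 267.61290322580646) [-0.0274  0.0416  0.086 ] 123.3673449823381 0.04975569695580623
(353.66972477064223, 239.74193548387098) [-0.041  -0.0239  0.086 ] -149.7398330912831 0.04751130350047842
0 [[309.0, 244.0], [322.0, 273.0], [363.0, 264.0], [348.0, 236.0]]
-0.26 [[314.0, 240.0], [315.0, 270.0], [358.0, 269.0], [355.0, 239.0]]
-0.5 [[319.0, 237.0], [311.0, 266.0], [353.0, 272.0], [359.0, 243.0]]
```

View pics/z5.png

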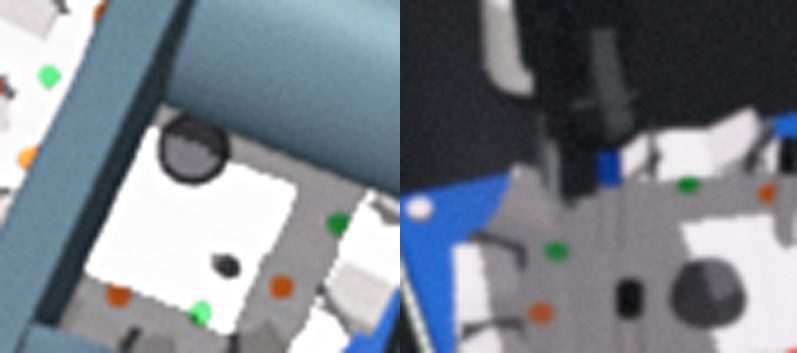

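The finger is thinner at its tip than I assumed: its corner wedged on the pin's outer side, leaving the wheel near -0.2. I'll back off, centre the fingertip on the pin in y and follow its arc.

```bash
python3 jog.py '[0.01, -0.001, 0, 0, 0, 0, 0, 0.02, 0.0, 0, 0, 0, 0, 0, 0.02, 0.001, 0, 0, 0, 0, 0, 0.02, 0.001, 0, 0, 0, 0, 0]'>/dev/null; python3 st.py; python3 look.py 6
python3 - <<'E'
from m import *
F=np.load('F.npy');loc=lambda p:F[:3,:3].T@(p-F[:3,3])
s=cv2.imread('pics/s6.png');b=blob(s,*B,(295,225,335,260));q=loc(onz('scene',b[0],.084));print('blue',q,np.arctan2(q[1],q[0])+np.pi/4,b[1])
s=cv2.imread('pics/s4.png');b=blob(s,*B,(295,225,335,260));q=loc(onz('scene',b[0],.084));print('ref blue',q,np.arctan2(q[1],q[0])+np.pi/4,b[1])
E
```

```text
t 7.22 local mm [ 53.2 -43.6  62.8] F local [-0.72  0.16  0.28] op 0.0
[[1.0, 0.0, -0.002], [0.0, -1.0, 0.0], [-0.002, -0.0, -1.0]]
thumb scene@x=0 [0.     0.1715 0.1397] pawl 0.6433236368538275
thumb tri [-1.000e-04  1.707e-01  1.388e-01] 90 132
blue [ 0.03353912 -0.03457418  0.084     ] -0.015194946134404419 24
ref blue [ 0.03739826 -0.03205608  0.084     ] 0.07676536534941703 32
```

```bash
cat > wh.py <<'E'
import sys
from m import *
F=np.load('F.npy');loc=lambda p:F[:3,:3].T@(p-F[:3,3])
for n in sys.argv[1:]:
  s=cv2.imread(f'pics/s{n}.png'); m=cv2.inRange(s,(0,0,0),(45,45,45)); k=np.zeros_like(m);k[225:285,300:375]=m[225:285,300:375]
  N,l,st,c=cv2.connectedComponentsWithStats(k)
  for i in range(1,N):
    if 10<st[i,4]<150:
      q=loc(onz('scene',c[i],.084));r=np.hypot(*q[:2]);a=np.arctan2(q[1],q[0])
      if .04<r<.06:print(n,c[i].round(1),st[i,4],q[:2].round(4),'wheel',round((a-np.pi/4+np.pi/4)%(np.pi/2)-np.pi/4-0,3))
E
sed -i "s/round((a-np.pi\/4+np.pi\/4)%(np.pi\/2)-np.pi\/4-0,3)/round((a+.6)%(np.pi\/2)-.6-np.pi\/4,3)/" wh.py
python3 wh.py 0 4 5 6
```

```text
0 [346.9 237.4] 17 [-0.0327 -0.035 ] wheel 0.034
0 [362.6 265.2] 20 [-0.0351  0.0361] wheel -0.015
0 [322.8 275. ] 27 [0.0345 0.0379] wheel 0.047
4 [347.  237.5] 20 [-0.0327 -0.0346] wheel 0.029
4 [362.6 264.8] 30 [-0.0354  0.0353] wheel 0.0
4 [322.8 275.2] 32 [0.0347 0.0383] wheel 0.05
5 [352.8 239.9] 18 [-0.0403 -0.026 ] wheel -0.213
5 [359.  269.2] 20 [-0.0263  0.0429] wheel -0.235
5 [316.5 272.1] 29 [0.0425 0.0288] wheel -0.189
6 [350.  238.5] 18 [-0.0368 -0.0307] wheel -0.09
6 [361.4 267. ] 26 [-0.0317  0.0394] wheel -0.108
6 [319.5 273.9] 29 [0.039  0.0339] wheel -0.069
```

```bash
python3 jog.py '[0, -0.005, -0.002, 0, 0, 0, 0, -0.004, -0.005, -0.002, 0, 0, 0, 0, -0.008, -0.004, -0.002, 0, 0, 0, 0, -0.011, -0.002, -0.002, 0, 0, 0, 0, -0.014, 0, -0.002, 0, 0, 0, 0, -0.017, 0.001, -0.002, 0, 0, 0, 0, -0.02, 0.002, -0.002, 0, 0, 0, 0, -0.02, 0.002, -0.002, 0, 0, 0, 0]'>/dev/null; python3 st.py; python3 look.py 7; python3 wh.py 7
```

```text
t 8.32 local mm [ 34.9 -47.   65.8] F local [ 4.34 -2.21 -1.62] op -0.0
[[1.0, -0.001, 0.002], [-0.001, -1.0, -0.001], [0.002, 0.001, -1.0]]
thumb scene@x=0 [-0.      0.1705  0.1389] pawl 0.6343420987144608
thumb tri [-1.000e-04  1.705e-01  1.388e-01] 88 138
7 [356.3 242.5] 35 [-0.0438 -0.0181] wheel -0.393
7 [312.5 269.1] 29 [0.0467 0.0205] wheel -0.372
7 [355.1 272.2] 22 [-0.0178  0.0475] wheel -0.428
```

```bash
python3 jog.py '[-0.003, 0.001, 0, 0, 0, 0, 0, -0.006, 0.001, 0, 0, 0, 0, 0, -0.0065, 0.001, 0, 0, 0, 0, 0, -0.0065, 0.001, 0, 0, 0, 0, 0]'>/dev/null; python3 st.py; python3 look.py 8; python3 wh.py 8
```

```text
t 8.93 local mm [ 28.1 -47.1  65.7] F local [ 3.48 -1.72  1.53] op 0.0
[[1.0, -0.0, 0.001], [-0.0, -1.0, -0.0], [0.001, 0.0, -1.0]]
thumb scene@x=0 [0.     0.1714 0.1396] pawl 0.6427513812407699
thumb tri [-1.000e-04  1.707e-01  1.388e-01] 90 131
8 [359.6 244.6] 31 [-0.0475 -0.0115] wheel -0.549
8 [309.8 266.6] 33 [0.0492 0.0137] wheel -0.515
8 [351.6 274.4] 24 [-0.0107  0.0504] wheel -0.577
```

```bash
python3 jog.py '[0.02, 0, 0, 0, 0, 0, 0, 0.025, 0, -0.05, 0, 0, 0, 0, 0.025, 0, -0.11, 0, 0, 0, 0, 0.015, -0.06, -0.125, 0, 0, 0, 0, 0, -0.12, -0.125, 0, 0, 0, 0, -0.015, -0.18, -0.125, 0, 0, 0, 0, -0.028, -0.24, -0.125, 0, 0, 0, 0, -0.028, -0.257, -0.125, 0, 0, 0, 0, -0.028, -0.257, -0.125, 0, 0, 0, 0, -0.028, -0.257, -0.125, 0, 0, 0, 0]'>/dev/null; python3 st.py; python3 look.py 9; python3 wh.py 9
```

```text
t 10.28 local mm [-2.000e-01  2.084e+02  1.898e+02] F local [-0.71 -0.4  -0.36] op -0.0
[[1.0, -0.001, -0.001], [-0.001, -1.0, -0.001], [-0.001, 0.001, -1.0]]
thumb scene@x=0 [0.     0.1686 0.135 ] pawl 0.6232725493781617
thumb tri [0.0002 0.1704 0.1371] 78 109
pin [ 0.0108 -0.0476  0.088 ] wheel -0.5632268308410051 10.0
9 [359.7 244.6] 24 [-0.0476 -0.0114] wheel -0.55
9 [309.8 267. ] 14 [0.0495 0.0145] wheel -0.501
9 [351.8 274.3] 22 [-0.011   0.0502] wheel -0.57
```

```bash
python3 jog.py '[0, 0, 0.04, 0, 0, 0, 0, 0, 0, 0.066, 0, 0, 0, 0, 0, 0.01, 0.066, 0, 0, 0, 0, 0, 0.018, 0.066, 0, 0, 0, 0, 0, 0.026, 0.066, 0, 0, 0, 0, 0, 0.034, 0.066, 0, 0, 0, 0, 0, 0.042, 0.066, 0, 0, 0, 0, 0, 0.05, 0.066, 0, 0, 0, 0, 0, 0.056, 0.066, 0, 0, 0, 0, 0, 0.056, 0.066, 0, 0, 0, 0]'>/dev/null; python3 st.py; python3 look.py 10; python3 wh.py 10
```

```text
t 11.62 local mm [ -0.4 153.3 124.1] F local [ 0.08  0.28 -0.25] op -0.0
[[1.0, -0.001, -0.001], [-0.001, -1.0, -0.0], [-0.001, 0.0, -1.0]]
pin [ 0.0108 -0.0478  0.088 ] wheel -0.5630174218473085 10.0
10 [309.6 266.9] 14 [0.0498 0.0141] wheel -0.51
10 [351.7 274.4] 22 [-0.0108  0.0505] wheel -0.575
```

```bash
python3 jog.py '[0, 0.004, 0, 0, 0, 0, 0, 0, 0.008, 0, 0, 0, 0, 0, 0, 0.008, 0, 0, 0, 0, 0]'>/dev/null; python3 st.py;  python3 jog.py '[0, 0.003, 0, 0, 0, 0, 0, 0, 0.003, 0, 0, 0, 0, 0]'>/dev/null; python3 st.py;python3 jog.py '[0, 0.003, 0, 0, 0, 0, 0, 0, 0.003, 0, 0, 0, 0, 0]'>/dev/null; python3 st.py; python3 look.py 11
```

```text
t 12.1 local mm [ -0.3 145.5 124.2] F local [ 0.3  -0.03 -0.66] op -0.0
[[1.0, -0.001, -0.0], [-0.001, -1.0, -0.0], [-0.0, 0.0, -1.0]]
t 12.35 local mm [ -0.3 144.6 124.4] F local [-0.18  7.1  -1.79] op -0.0
[[1.0, -0.0, 0.001], [-0.0, -1.0, 0.003], [0.001, -0.003, -1.0]]
t 12.6 local mm [ -0.3 144.  124.5] F local [ 0.86 16.43 -2.78] op -0.0
[[1.0, 0.0, 0.001], [0.0, -1.0, 0.007], [0.001, -0.007, -1.0]]
pin [ 0.0105 -0.0472  0.088 ] wheel -0.5671721605766287 9.0
```

View pics/c11.png

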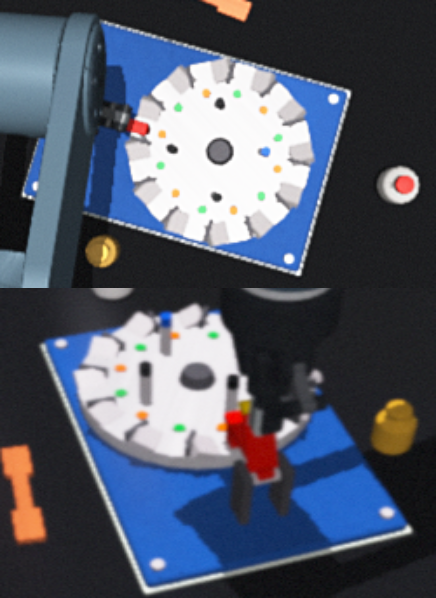

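The force rose sharply at y≈145, where the bar should be with the pawl fully down, and the arm lies flat. I'll retreat and verify.

```bash
python3 jog.py '[0, -0.02, 0, 0, 0, 0, 0, 0, -0.055, -0.01, 0, 0, 0, 0, 0, -0.06, -0.06, 0, 0, 0, 0, 0, -0.09, -0.1, 0, 0, 0, 0, 0, -0.15, -0.1, 0, 0, 0, 0, 0, -0.2, -0.1, 0, 0, 0, 0, 0, -0.2, -0.1, 0, 0, 0, 0, 0, -0.2, -0.1, 0, 0, 0, 0]'>/dev/null; python3 st.py; python3 look.py 12; python3 wh.py 12
```

```text
t 13.7 local mm [ -0.5 339.8 223.8] F local [-0.34  0.04 -0.17] op -0.0
[[1.0, 0.0, -0.0], [0.0, -1.0, -0.001], [-0.0, 0.001, -1.0]]
thumb scene@x=0 [0.     0.1256 0.1364] pawl 0.009864540283542222
thumb tri [1.000e-04 1.256e-01 1.365e-01] 89 116
pin [ 0.0104 -0.0478  0.088 ] wheel -0.5705644303723412 9.0
12 [359.7 244.7] 23 [-0.0476 -0.0111] wheel -0.556
12 [309.7 266.9] 15 [0.0495 0.0142] wheel -0.507
12 [351.7 274.3] 23 [-0.0108  0.0501] wheel -0.572
```

View pics/c12.png

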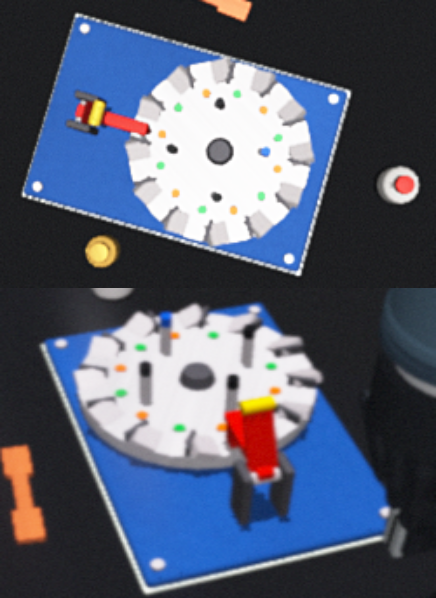

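The pawl is fully down: the thumb reads the same as at the start. The wheel is at about -0.55 and the bottle, weight and bar have not moved.

```bash
python3 -c "
from bench import ctrl, vision, telemetry
print(ctrl.hand_in())"
```

```text
the job is handed in; nothing more can be done
None
```

I handed the job in: the wheel is back one notch at about -0.55 rad (target -0.524 ± 0.1) with the pawl fully down, the bottle, weight and bar looked unmoved, and it took about 14 s; the hand-in gave no verdict.

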